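# Latch the sprung vial slide at its reading position and start the reading

## Robot

A 6-joint arm with a two-finger parallel gripper is mounted at the origin on a cart in front of the work surface, level with it; the furniture and walls round the work are solid. World frame = base frame: x ahead of the robot, y to its left, z up, the work surface at z = 0. Lengths are in mm, angles in degrees, forces in N, time in s.
With the tool pointing down it reaches from about 350 to 850 mm from the base axis. Payload 8.1 kg.
Tool frame: the origin (TCP) lies at the very end of the fingers, on their centre line; the grasp point (between the pads) lies 19 mm behind it (pinch_z is the z of the grasp point in the tool frame, in mm); z points along the fingers, y is the direction in which the jaws open and shut (so a half turn about z gives the same grasp; the last joint's range is limited). The gripper opens to 85 mm and grips with 20 to 120 N. Pads are 22 mm wide; open, the fingers measure 114 mm over their backs; the gripper's body (76 mm by 85 mm) begins 54 mm behind the grasp point. The pads swing forward as they close: fully open they stand 13 mm farther back than shut.
Start: joints at [-80.409, 7.471, 85.268, -0, 87.261, -4.893], TCP at [150.09, -580.929, 231.292] pointing down, gripper open.
Joint ranges: [-169.43, 169.43], [-51.17, 129.36], [1.28, 143.12], [-76.62, 256.62], [0, 156.53], [-152.29, 152.29]. Speed limits (degrees/s): [136.94, 136.94, 159.86, 180, 180, 180].

## Interface

Orientations are given as [roll, pitch, yaw] about the fixed x, y, z axes, in that order (R = Rz(yaw) Ry(pitch) Rx(roll)).
In Python, from bench import * gives the robot as it stands.
- The arm moves only by the shell command python3 -m creep 'ROWS' [FORCE]. ROWS is a JSON object of lists of equal length, an entry for each row: "translation": the shift along the tool's x, y, z in mm, a list of three; "rotation": the turn, a rotation vector about the tool's x, y, z in rad, a list of three; "claw": the finger opening in mm, from 0 to 85.4. In form: {"translation": [[dx, dy, dz], ...], "rotation": [[ax, ay, az], ...], "claw": [claw, ...]}. A call has 1 to 10 rows; each row shifts and turns the commanded pose from where the row before left it, along the tool's axes as they then stand; what a row does not reach is not made up. A row lasts 1/10 s, in which the tool goes at most 50 mm and 8.59 degrees, less where a joint would pass 70% of its speed; a pose out of reach is approached as far as the arm can. A call is refused whole if a number of a shift passes 50 or a number of a turn 0.15, either way. A call with a gripper value outside its range is refused whole. The fingers move at their own pace and stop on an object; FORCE is the grip in N (left out, the last holds). Time passes only in rows, so rows that do not move let the fingers close. It gives the time, the measured TCP pose, the force and the opening at its end, in the units of the state.
- sense(): the state, without advancing time (a new reading comes with each control period).
- snapshot(name): name is "side" or "top"; returns a dict with "frame" (384x512x3 uint8, red, green, blue), "intrinsics" (3x3 intrinsics, pixels), "dist" ([k1, k2, p1, p2, k3] as OpenCV has them; the pictures are not rectified), "extrinsics" (4x4, takes a point from camera to world coordinates). Camera axes: x right, y up, looking along -z (the intrinsics and any distortion apply to the point x, -y, -z); pixel columns grow to the right and rows downward; lengths in mm; the calibration is good to about 2 mm. A picture is of the moment at which its call begins. There is no depth.
- hand_in(): hands the job in, once; it reports no verdict.
The state is a dict: "time": time; "joint_pos": joint angles; "qd": joint speeds; "joint_efforts": joint torques, N m; "tool_pos": TCP position; "tcp_rot": TCP orientation; "ft_force": force on the tool from outside, world axes, zero at the start; "wrist_torque": the same for the moment, N m; "finger_gap": finger opening in mm.
Only numpy, scipy, OpenCV 4.12 (cv2) and the standard library are available. Lean on these libraries where they do the work, as an engineer would, in place of code of your own. Each camera call takes 0.05 s, during which the arm holds its last target.

## Task

Push the sprung vial slide away from you by its blue thumb pad until it is past the stop pin, without ramming it hard against its end stop, and let it go so that it springs back and stays latched against the pin, with the vial between the two black sensor posts. Then press the green button on the grey console all the way down to start the reading, and move clear. Use only the fingertips: lift nothing, leave the vial seated upright in the slide and leave the other things where they stand.

Things in the scene. Friction and masses are not known exactly. Their poses are not given: they have to be found in the camera images.
- slide (a joint): Travel of the white vial slide on its grey base (290 x 110 x 12 mm, fixed). 0 = home, nearest the robot, held by a spring; it grows as it is pushed away, to 0.095 m at the end stop. Push to about 0.075 to 0.085 m. Let go from 0.060 m or more, it runs back to about 0.055 m, where the stop pin catches it (latched); let go earlier, it runs back home
- stop_pin (a joint): Stop pin: a brass spring pin, 8 mm thick, in a dark steel housing at the left side of the slide, with a black knob outside. 0 = sprung out into the slide's path; up to 0.009 m while the slide's ramp presses it aside (slide at about 0.025 to 0.056 m). It works by itself and need not be touched
- push_face (a point): Centre of the near, upright face of the blue thumb pad on the slide: 60 mm wide, from 34 to 82 mm above the worktop, this point at 58 mm. Moves with the slide; x axis along the travel (push this way), y left, z up. Pushing takes 4 N at home to 7 N at the far end, up to 4 N more if brisk. Before it is free room; only the flat base, 12 mm high, reaches 20 mm out
- nest_center (a point): Where the middle of the seated vial belongs in the slide's nest (white socket 46 x 46 mm, its top 60 mm above the worktop): 57.5 mm above the worktop, 120 mm ahead of the push face. Latched, it lies between the two black sensor posts (77 mm high)
- vial_center (a point): Middle of the vial with a white cap (22 mm thick, 43 mm tall) that stands in the nest with its z axis up; its top is 79 mm above the worktop. Loose: it rides with the slide
- start_button_top (a point): Centre of the top of the round green button, 28 mm across, on top of the grey console (90 x 110 x 40 mm, fixed to the worktop, with a dark screen). Pressed straight down
- start_button (a joint): How far the green button is pressed: 0 = up, 0.006 m = fully down, which takes about 4 N; it counts as pressed from 0.004 m. It springs back up
- amber_bottle: Bystander: small brown bottle with a white cap, 44 mm wide, 82 mm tall, standing to the right of the slide's base; origin at its foot
- stopper: Bystander: red-brown stopper, 35 mm wide, 27 mm tall, to the left of the slide's base; origin at its foot
- beaker: Bystander: empty glass beaker, 89 x 94 mm, 112 mm tall; origin at its foot
- crucible: Bystander: white crucible, 50 mm wide, 37 mm tall; origin at its foot
- petri: Bystander: petri dish, 66 mm wide, 15 mm tall; origin at its foot
- timer: Bystander: white bench timer lying flat, 66 x 62 mm, 18 mm tall; origin at its foot

How it is judged:
By the outcome, as a careful person would: the job done as asked, in the order asked, and still so for the second after the job is handed in, with the robot touching nothing.
It also fails if it takes over 48 s, if anything falls off the work surface, if the arm or the gripper's body presses on something with over 40 N, if the wrist force passes 120 N, or if a joint passes its speed limit or range.

## Working session

There is one attempt and no reset: what is moved stays moved. The work goes in short steps, Python scripts to look and compute and a shell command to move; the robot and the scene stay as the last step left them, time stands still between calls to the robot, and variables do not carry over. Pictures are saved under pics/ and viewed, and the job is handed in when it is done.

```bash
ls; mkdir -p pics; python3 - <<'E'
from bench import *
import cv2,json
s=sense();print(s)
for n in("side","top"):
    d=snapshot(n);cv2.imwrite(f"pics/{n}0.png",d["frame"][:,:,::-1]);print(n,d["intrinsics"],d["dist"],d["extrinsics"])
E
```

```text
pics
{'time': 0.0, 'joint_pos': array([-8.04095758e+01,  7.51470193e+00,  8.53317658e+01, -1.06581487e-03,
        8.72626989e+01, -4.89152043e+00]), 'qd': array([ 0.04625485, -0.08574267,  0.06934461,  0.02959991, -0.03336694,
       -0.00402912]), 'joint_efforts': array([ 2.91181510e-03, -5.69402540e+01, -5.00548410e+01, -1.18182475e-04,
        1.49952038e-02,  1.52665098e-05]), 'tool_pos': array([ 149.97932366, -580.35822207,  230.22485589]), 'tcp_rot': array([-1.79891140e+02, -8.24794590e-03,  1.44819887e+01]), 'ft_force': array([ 0.02304138, -1.0608016 , -0.38519704]), 'wrist_torque': array([ 0.02110195, -0.05712917, -0.02548242]), 'finger_gap': 85.61427251002745}
side [[355.86038172   0.         254.16309435]
 [  0.         355.86038172 189.70878751]
 [  0.           0.           1.        ]] [-0.09383236  0.          0.          0.          0.        ] [[ 9.72628475e-01  1.24256475e-01 -1.96352177e-01  3.44081727e+02]
 [-2.32296312e-01  4.99294039e-01 -8.34711858e-01 -7.92671146e+02]
 [-5.68088210e-03  8.57476408e-01  5.14491921e-01  5.47964745e+02]
 [ 0.00000000e+00  0.00000000e+00  0.00000000e+00  1.00000000e+00]]
top [[437.23967183   0.         261.89251714]
 [  0.         437.23967183 190.23520052]
 [  0.           0.           1.        ]] [0.01272213 0.         0.         0.         0.        ] [[-2.03513695e-02  9.91730367e-01 -1.26715037e-01  3.74186104e+02]
 [-9.99536241e-01 -1.73104969e-02  2.50529537e-02 -2.34340017e+01]
 [ 2.26522747e-02  1.27166133e-01  9.91622735e-01  1.32192932e+03]
 [ 0.00000000e+00  0.00000000e+00  0.00000000e+00  1.00000000e+00]]
```

View pics/side0.png

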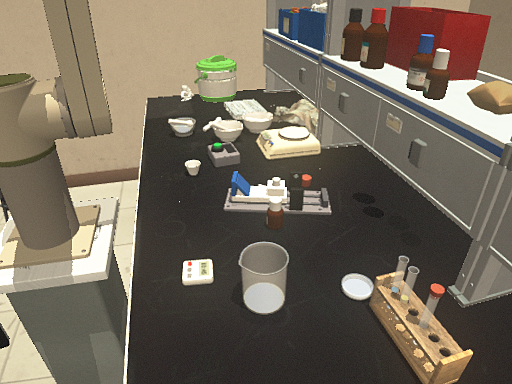

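View pics/top0.png

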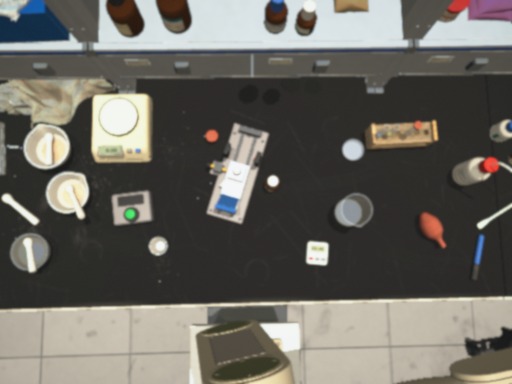

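The side view shows the slide near (275,190) and the console with the green button near (218,147). In the top view the slide base is at about (238,173), the blue pad at (228,204) and the button at (130,214). I'll enlarge both areas next.

```bash
cat > h.py <<'E'
import numpy as np,cv2
from bench import *
F=np.diag([1.,-1,-1])
def proj(d,P):
    E=d["extrinsics"];P=np.atleast_2d(np.array(P,float))
    pc=(P-E[:3,3])@E[:3,:3]@F
    return cv2.projectPoints(pc,np.zeros(3),np.zeros(3),np.array(d["intrinsics"]),np.array(d["dist"]))[0][:,0]
def unproj(d,uv,z):
    E=d["extrinsics"]
    n=cv2.undistortPoints(np.array(uv,float).reshape(-1,1,2),np.array(d["intrinsics"]),np.array(d["dist"]))[:,0]
    r=np.c_[n,np.ones(len(n))]@F@E[:3,:3].T
    t=(z-E[2,3])/r[:,2]
    return E[:3,3]+r*t[:,None]
def crop(d,u0,v0,u1,v1,k,name):
    im=d["frame"][v0:v1,u0:u1,::-1]
    cv2.imwrite("pics/"+name,cv2.resize(im,None,fx=k,fy=k,interpolation=cv2.INTER_CUBIC))
E
python3 - <<'E'
from h import *
import pickle
t=snapshot("top");s=snapshot("side")
pickle.dump((t,s),open("f0.pkl","wb"))
crop(t,195,110,295,230,5,"t_sl.png");crop(t,95,180,175,265,6,"t_btn.png");crop(s,170,130,340,240,4.5,"s_sl.png")
E
```

```text
(no output)
```

View pics/t_sl.png

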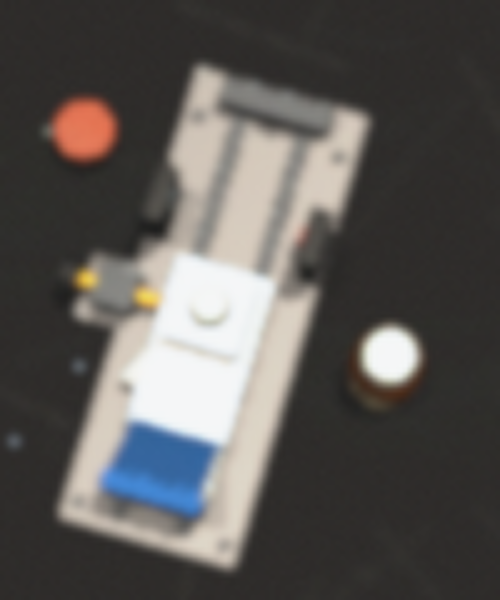

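View pics/t_btn.png

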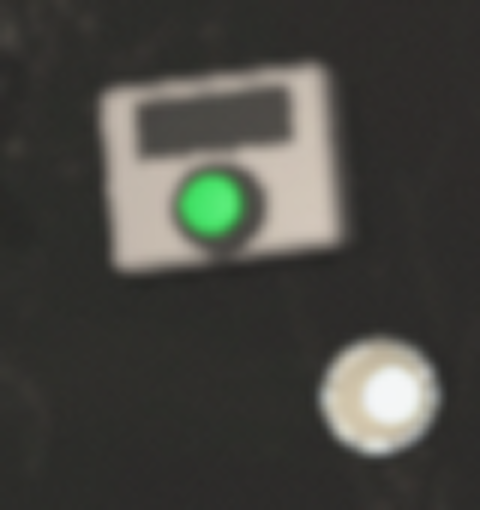

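View pics/s_sl.png

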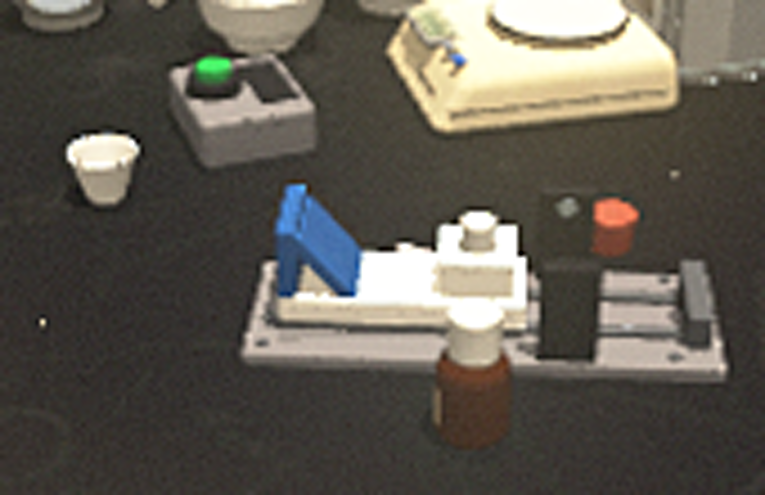

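```bash
python3 - <<'E'
from h import *
import pickle
t,s=pickle.load(open("f0.pkl","rb"))
up=lambda pts,u0,v0,k:(np.array(pts)+.5)/k-.5+[u0,v0]
c=up([(197,65),(370,117),(237,570),(58,517)],195,110,5)
A=unproj(t,c,12);print("top corners",A.round(1)[:,:2], [np.linalg.norm(A[i]-A[(i+1)%4]).round(1) for i in range(4)])
cs=up([(265,264),(243,360),(726,378),(703,268)],170,130,4.5)
B=unproj(s,cs,12);print("side",B.round(1)[:,:2])
ct=A.mean(0);d=(A[0]+A[1]-A[2]-A[3])[:2];print("ctr",ct,"yaw",np.degrees(np.arctan2(d[1],d[0])))
e=d/np.linalg.norm(d); yaw=np.degrees(np.arctan2(e[1],e[0]))
pf=ct[:2]-e*(145-20);print("push face",pf)
n=np.array([-e[1],e[0]])
print("vial home",pf+e*120)
# check vial cap & pad top corners
print("cap meas",unproj(t,up([(208,303)],195,110,5),79), unproj(s,up([(479,216)],170,130,4.5),79))
P=[[*(pf+n*a),z] for z in(82,34) for a in(30,-30)]
print("pad corners top crop",(proj(t,P)-[195,110])*5,"side",(proj(s,P)-[170,130])*4.5)
b=unproj(t,up([(211,204)],95,180,6),55);print("btn top",b);
for z in(46,50,55):print(z,unproj(t,up([(211,204)],95,180,6),z)[0,:2],unproj(s,up([(214,66)],170,130,4.5),z)[0,:2])
C=unproj(t,up([(100,90),(325,65),(343,240),(117,272)],95,180,6),40);print(C.round(1)[:,:2])
d=C[0]+C[1]-C[2]-C[3];print(np.degrees(np.arctan2(d[1],d[0])))
E
```

```text
top corners [[752.8  25. ]
 [718.5 -80.8]
 [442.1   5. ]
 [475.8 111.5]] [np.float64(111.2), np.float64(289.4), np.float64(111.7), np.float64(290.2)]
side [[477.  103.2]
 [445.   -4.3]
 [716.8 -91.3]
 [753.8  29. ]]
ctr [597.31998374  15.1885513   12.        ] yaw -17.285439397770226
push face [477.96544115  52.33008014]
vial home [592.54580203  16.67421245]
cap meas [[592.45854782  17.97051231  79.        ]] [[595.56152569  15.90886685  79.        ]]
pad corners top crop [[ 97.09575177 485.24711513]
 [198.53454844 514.7125378 ]
 [104.0186342  492.49765582]
 [201.71188721 520.8785889 ]] side [[280.16427843 181.37592537]
 [267.97833845 228.78745496]
 [282.94673011 247.94948881]
 [271.24096525 297.69175214]]
btn top [[474.966663   326.41781256  55.        ]]
46 [475.68258694 328.90308642] [481.79681847 353.50955957]
50 [475.36439852 327.79852026] [480.69941    344.37600413]
55 [474.966663   326.41781256] [479.3276494  332.95905984]
[[532.9 385.2]
 [543.3 276.5]
 [457.4 266.7]
 [444.1 375. ]]
6.520185556589712
```

The two views agree to 2–3 mm:
- Slide yaw is about -17.3°.
- The push face is about (478, 52, 58).
- The button top is about (475, 325.5, 58).

First I turn the tool so its x axis lies along the travel, and shut the fingers.

```bash
python3 -m creep '{"translation":[[0,0,0],[0,0,0],[0,0,0],[0,0,0],[10,-20,0],[19,-42,0],[19,-42,0],[19,-42,0],[19,-42,0],[19,-42,0]],"rotation":[[0,0,0.139],[0,0,0.139],[0,0,0.139],[0,0,0.139],[0,0,0],[0,0,0],[0,0,0],[0,0,0],[0,0,0],[0,0,0]],"claw":[0,0,0,0,0,0,0,0,0,0]}' 30
cat > go.py <<'E'
import sys
from h import *
from scipy.spatial.transform import Rotation as R
s=sense();T=np.array(list(map(float,sys.argv[1:4])));yaw=float(sys.argv[4])
Rc=R.from_euler("xyz",s["tcp_rot"],degrees=True);Rt=R.from_euler("xyz",[180,0,yaw],degrees=True)
print("t",s["time"],"pos",s["tool_pos"].round(1),"rot",s["tcp_rot"].round(2),"F",s["ft_force"].round(1),"gap",round(s["finger_gap"],1))
print("delta tool",Rc.inv().apply(T-s["tool_pos"]).round(1),"rot",(Rc.inv()*Rt).as_rotvec().round(4))
E
python3 go.py 429 67.5 230 -17.3
```

```text
time: 1.2
tool_pos: [319.8, -391.2, 231.2]
tcp_rot: [-180.0, -0.0, -17.4]
ft_force: [-0.2, -0.5, 0.4]
finger_gap: -0.2
t 1.2 pos [ 319.8 -391.2  231.2] rot [-1.800e+02 -1.000e-02 -1.739e+01] F [-0.2 -0.5  0.4] gap -0.2
delta tool [ -32.9 -470.4    1.2] rot [-0.     -0.0001 -0.0016]
```

```bash
python3 -m creep '{"translation":[[-3,-47,0],[-3,-47,0],[-3,-47,0],[-3,-47,0],[-3,-47,0],[-3,-47,0],[-3,-47,0],[-3,-47,0],[-4,-47,0],[-5,-47,0]],"rotation":[[0,0,0],[0,0,0],[0,0,0],[0,0,0],[0,0,0],[0,0,0],[0,0,0],[0,0,0],[0,0,0],[0,0,0]],"claw":[0,0,0,0,0,0,0,0,0,0]}'
python3 go.py 429 67.5 45 -17.3
python3 - <<'E'
from h import *
s=snapshot("side");cv2.imwrite("pics/s1.png",cv2.resize(s["frame"][20:260,100:360,::-1],None,fx=2.5,fy=2.5))
E
```

```text
time: 2.2
tool_pos: [427.8, 67.6, 231.4]
tcp_rot: [-180.0, -0.0, -17.4]
ft_force: [0.1, -0.6, -0.4]
finger_gap: -0.4
t 2.2 pos [427.8  67.6 231.4] rot [-1.7999e+02 -4.0000e-02 -1.7370e+01] F [ 0.1 -0.6 -0.4] gap -0.4
delta tool [  1.   -0.2 186.4] rot [-0.0002 -0.0008 -0.0012]
```

View pics/s1.png

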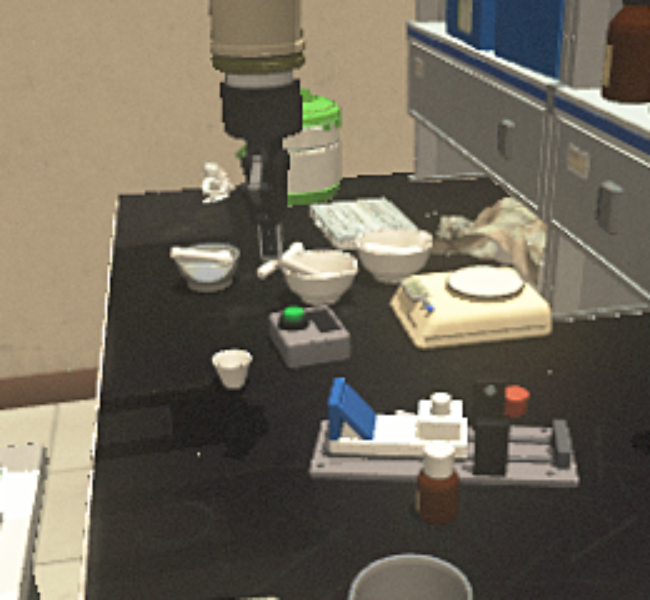

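The shut gripper is above and in front of the pad, with the fingertips at about (268,255), and nothing is below it. I go down to z of about 46.

```bash
python3 -m creep '{"translation":[[0,0,40],[0,0,45],[0,0,45],[0,0,30],[1,0,20],[0,0,5],[0,0,0],[0,0,0]],"rotation":[[0,0,0],[0,0,0],[0,0,0],[0,0,0],[0,0,0],[0,0,0],[0,0,0],[0,0,0]],"claw":[0,0,0,0,0,0,0,0]}'
python3 - <<'E'
from h import *
s=snapshot("side");crop(s,180,110,340,230,5,"s2.png")
s=snapshot("top");crop(s,190,110,300,240,4.6,"t2.png")
E
python3 go.py 478 52.3 45 -17.3
```

```text
time: 3.05
tool_pos: [429.8, 65.4, 47.6]
tcp_rot: [-180.0, -0.1, -17.4]
ft_force: [0.2, -0.3, -0.5]
finger_gap: 0.3
t 3.15 pos [430.1  65.4  48. ] rot [-1.7994e+02 -1.5000e-01 -1.7370e+01] F [ 0.6 -0.3  0.7] gap 0.2
delta tool [49.6 -1.8  3.1] rot [-0.001  -0.0027 -0.0013]
```

View pics/s2.png

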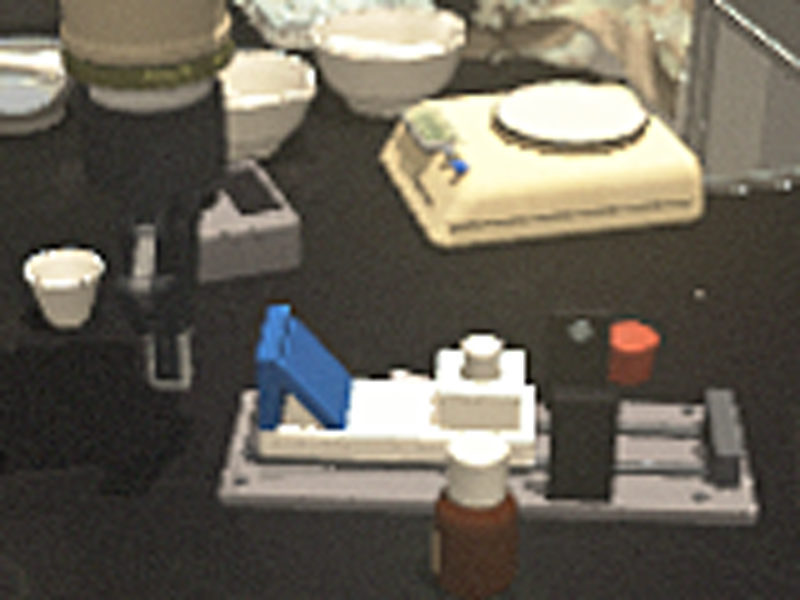

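View pics/t2.png

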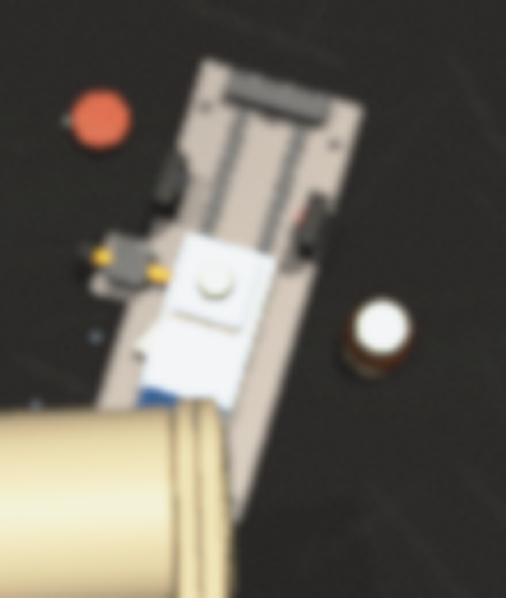

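The fingertips end at about (170,387) in the side view, in front of the pad and at its height. I close up to the pad, then find contact by force.

```bash
Z=0; python3 -m creep '{"translation":[[5,-1,1],[10,-1,1],[10,0,0],[6,0,0],[3,0,0],[0,0,0]],"rotation":[[0,0,0],[0,0,0],[0,0,0],[0,0,0],[0,0,0],[0,0,0]],"claw":[0,0,0,0,0,0]}'
python3 go.py 478 52.3 45 -17.3
python3 -m creep '{"translation":[[2,0,0],[0,0,0]],"rotation":[[0,0,0],[0,0,0]],"claw":[0,0]}'
python3 -m creep '{"translation":[[2,0,0],[0,0,0]],"rotation":[[0,0,0],[0,0,0]],"claw":[0,0]}'
python3 go.py 478 52.3 45 -17.3
```

```text
time: 3.75
tool_pos: [462.2, 56.9, 44.2]
tcp_rot: [180.0, 0.0, -17.4]
ft_force: [-0.9, 0.9, -0.3]
finger_gap: -0.2
t 3.75 pos [462.2  56.9  44.2] rot [ 1.800e+02  2.000e-02 -1.739e+01] F [-0.9  0.9 -0.3] gap -0.2
delta tool [16.5 -0.3 -0.8] rot [ 0.0001  0.0003 -0.0016]
time: 3.95
tool_pos: [463.6, 56.5, 44.2]
tcp_rot: [180.0, 0.0, -17.4]
ft_force: [0.6, 0.9, -0.1]
finger_gap: -0.5
time: 4.15
tool_pos: [465.8, 55.9, 44.4]
tcp_rot: [-180.0, -0.0, -17.4]
ft_force: [0.8, -0.1, -0.2]
finger_gap: -0.2
t 4.15 pos [465.8  55.9  44.4] rot [-1.800e+02 -2.000e-02 -1.737e+01] F [ 0.8 -0.1 -0.2] gap -0.2
delta tool [12.8 -0.2 -0.6] rot [-0.     -0.0003 -0.0012]
```

```bash
for i in 1 ; do python3 -m creep '{"translation":[[2,0,0],[0,0,0]],"rotation":[[0,0,0],[0,0,0]],"claw":[0,0]}'
python3 -m creep '{"translation":[[2,0,0],[0,0,0]],"rotation":[[0,0,0],[0,0,0]],"claw":[0,0]}'
python3 -m creep '{"translation":[[2,0,0],[0,0,0]],"rotation":[[0,0,0],[0,0,0]],"claw":[0,0]}'; done
python3 go.py 478 52.3 45 -17.3
```

```text
time: 4.35
tool_pos: [467.8, 55.2, 44.4]
tcp_rot: [-180.0, -0.0, -17.4]
ft_force: [0.6, 0.0, 0.3]
finger_gap: 0.1
time: 4.55
tool_pos: [469.1, 54.8, 44.2]
tcp_rot: [180.0, 0.1, -17.4]
ft_force: [-3.2, 0.8, 3.0]
finger_gap: 0.2
time: 4.75
tool_pos: [471.0, 54.2, 44.0]
tcp_rot: [180.0, 0.1, -17.4]
ft_force: [-4.3, 0.5, 2.3]
finger_gap: 0.1
t 4.75 pos [471.   54.2  44. ] rot [ 1.7999e+02  6.0000e-02 -1.7370e+01] F [-4.3  0.5  2.3] gap 0.1
delta tool [ 7.3 -0.3 -1. ] rot [ 0.0002  0.001  -0.0012]
```

Contact came at TCP x of about 468.7, which I take as slide 0, and the slide is now at about 2 mm. I push on smoothly.

```bash
python3 -m creep '{"translation":[[3,0,0],[6,0,0],[8,0,0],[8,0,0],[8,0,0],[8,0,0],[8,0,0],[8,0,0],[5,0,0],[3,0,0]],"rotation":[[0,0,0],[0,0,0],[0,0,0],[0,0,0],[0,0,0],[0,0,0],[0,0,0],[0,0,0],[0,0,0],[0,0,0]],"claw":[0,0,0,0,0,0,0,0,0,0]}'
python3 go.py 545 31.2 45 -17.3
```

```text
time: 5.75
tool_pos: [532.6, 34.8, 43.7]
tcp_rot: [180.0, 0.1, -17.4]
ft_force: [-7.2, 1.4, 3.1]
finger_gap: -0.0
t 5.75 pos [532.6  34.8  43.7] rot [ 1.7997e+02  1.4000e-01 -1.7380e+01] F [-7.2  1.4  3.1] gap -0.0
delta tool [12.9 -0.3 -1.3] rot [ 0.0005  0.0025 -0.0013]
```

```bash
python3 -m creep '{"translation":[[4,0,0],[4,0,0],[3,0,0],[1,0,0],[0,0,0]],"rotation":[[0,0,0],[0,0,0],[0,0,0],[0,0,0],[0,0,0]],"claw":[0,0,0,0,0]}'
python3 go.py 545 31.2 45 -17.3
python3 - <<'E'
from h import *
s=snapshot("side");crop(s,180,110,340,230,5,"s3.png")
E
```

```text
time: 6.25
tool_pos: [543.9, 31.2, 43.7]
tcp_rot: [180.0, 0.1, -17.4]
ft_force: [-6.1, -0.1, 2.2]
finger_gap: 0.0
t 6.25 pos [543.9  31.2  43.7] rot [ 1.7996e+02  1.3000e-01 -1.7370e+01] F [-6.1 -0.1  2.2] gap 0.0
delta tool [ 1.  -0.4 -1.3] rot [ 0.0006  0.0023 -0.0013]
```

View pics/s3.png

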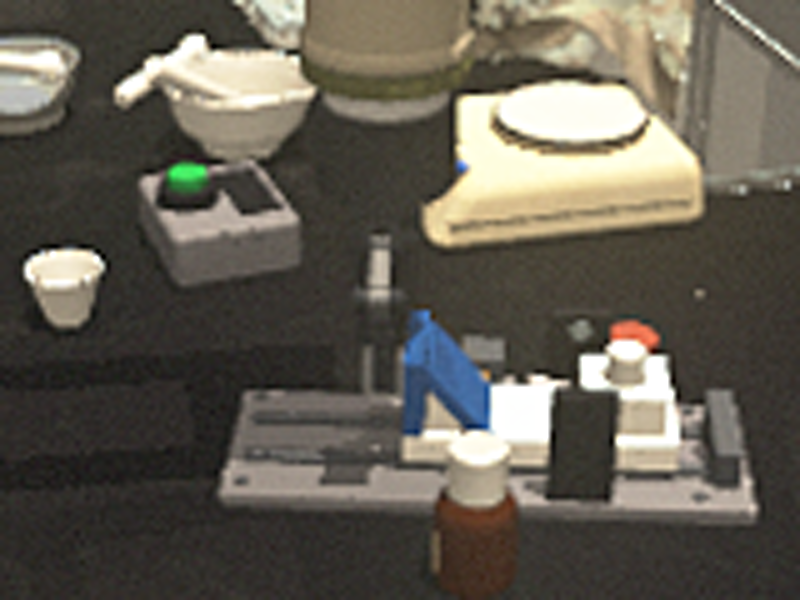

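The side view shows the slide at about 79 mm, with the pad edge at about (405,380). It is short of the end stop at (725,435) and the vial is seated at (628,360). I let it go by backing off.

```bash
python3 -m creep '{"translation":[[-4,0,0],[-8,0,0],[-10,0,0],[-12,0,0],[-15,0,0],[-20,0,0],[-15,0,0],[0,0,0]],"rotation":[[0,0,0],[0,0,0],[0,0,0],[0,0,0],[0,0,0],[0,0,0],[0,0,0],[0,0,0]],"claw":[0,0,0,0,0,0,0,0]}'
python3 go.py 475 325.5 120 0
python3 - <<'E'
from h import *
s=snapshot("side");crop(s,180,110,340,230,5,"s4.png")
s=snapshot("top");crop(s,190,110,300,240,4.6,"t4.png")
E
```

```text
time: 7.1
tool_pos: [463.5, 56.7, 44.3]
tcp_rot: [-180.0, -0.0, -17.3]
ft_force: [-0.3, -0.6, 0.4]
finger_gap: -0.1
t 7.1 pos [463.5  56.7  44.3] rot [-1.7999e+02 -4.0000e-02 -1.7330e+01] F [-0.3 -0.6  0.4] gap -0.1
delta tool [ -69.  -260.   -75.7] rot [-1.000e-04 -8.000e-04 -3.024e-01]
```

View pics/s4.png

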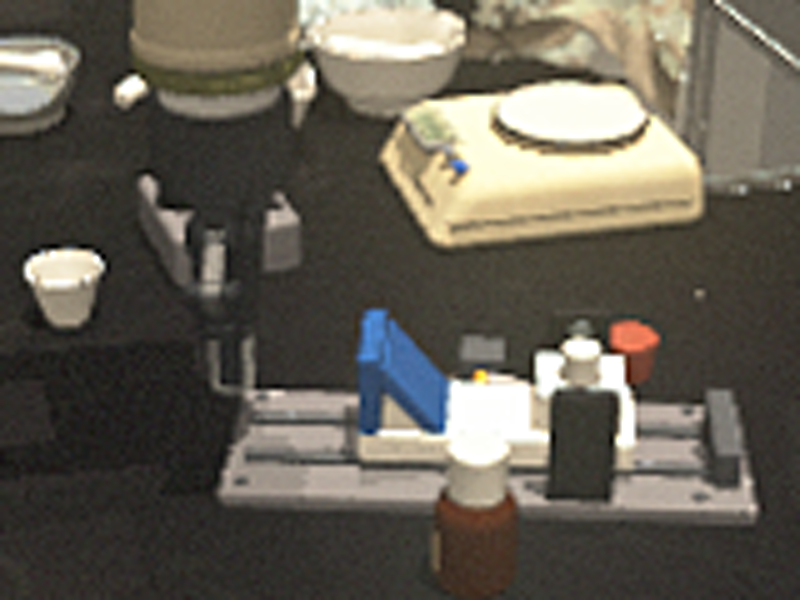

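View pics/t4.png

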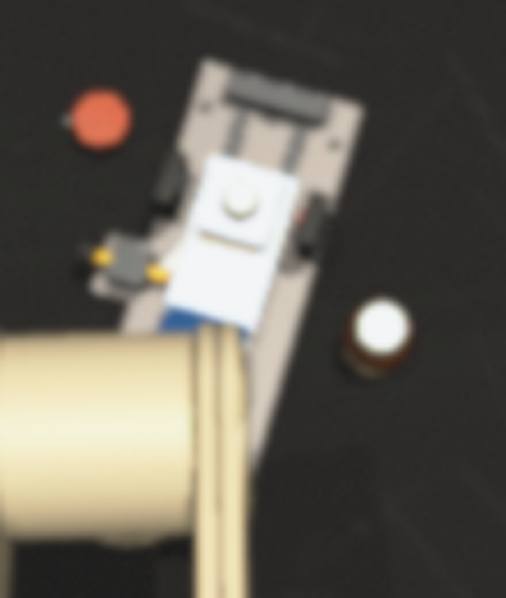

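The slide is latched. The vial is at (582,355) in the side view and (240,198) in the top view, between the posts, and the brass pin is out behind the ramp. Next I lift and go over to the button.

```bash
python3 -m creep '{"translation":[[0,0,-30],[0,0,-40],[-5,-15,-16],[-11,-40,0],[-12,-45,0],[-12,-45,0],[-12,-45,0],[-10,-40,0],[-7,-30,0],[0,0,0]],"rotation":[[0,0,0],[0,0,0],[0,0,0],[0,0,0],[0,0,0],[0,0,0],[0,0,0],[0,0,0],[0,0,0],[0,0,0]],"claw":[0,0,0,0,0,0,0,0,0,0]}'
python3 go.py 475 325.5 58 -17.3
```

```text
time: 8.2
tool_pos: [477.2, 328.9, 130.7]
tcp_rot: [-179.9, -0.1, -17.2]
ft_force: [0.2, -0.9, 0.4]
finger_gap: -0.1
t 8.2 pos [477.2 328.9 130.7] rot [-1.7986e+02 -6.0000e-02 -1.7190e+01] F [ 0.2 -0.9  0.4] gap -0.1
delta tool [-1.2  4.1 72.7] rot [-0.0024 -0.0011  0.0019]
```

```bash
python3 -m creep '{"translation":[[-1,4,15],[0,0,25],[0,0,15],[0,0,6],[0,0,0],[0,0,0]],"rotation":[[0,0,0],[0,0,0],[0,0,0],[0,0,0],[0,0,0],[0,0,0]],"claw":[0,0,0,0,0,0]}'
python3 go.py 475 325.5 58 -17.3
python3 - <<'E'
from h import *
s=snapshot("side");crop(s,170,90,290,180,6.5,"s5.png")
s=snapshot("top");crop(s,90,130,230,265,4,"t5.png")
E
```

```text
time: 8.8
tool_pos: [474.9, 321.3, 69.9]
tcp_rot: [-180.0, -0.0, -17.4]
ft_force: [0.8, 1.1, 0.2]
finger_gap: 0.2
t 8.8 pos [474.9 321.3  69.9] rot [-1.7997e+02 -4.0000e-02 -1.7400e+01] F [0.8 1.1 0.2] gap 0.2
delta tool [-1.2 -4.1 12. ] rot [-0.0006 -0.0006 -0.0018]
```

View pics/s5.png

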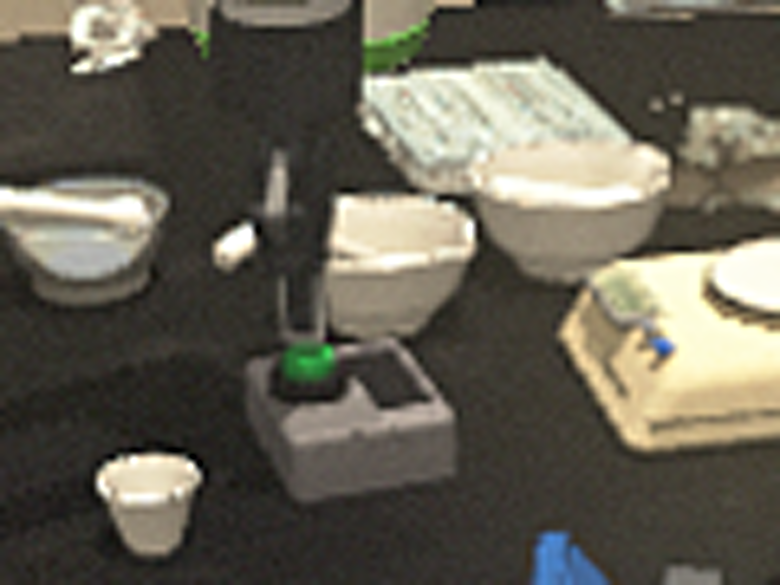

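View pics/t5.png

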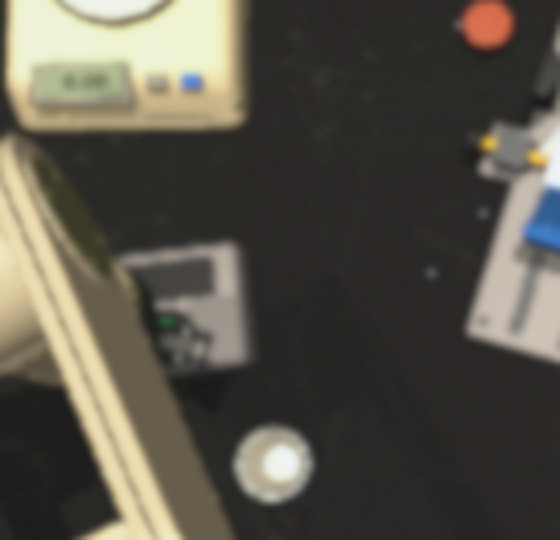

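The fingertips at (303,335) in the side view hang just above the button at (308,360), and 4 mm off in y. I correct that and step down, watching the force.

```bash
python3 -m creep '{"translation":[[-1,-4,0],[0,0,6],[0,0,2],[0,0,0]],"rotation":[[0,0,0],[0,0,0],[0,0,0],[0,0,0]],"claw":[0,0,0,0]}'
python3 go.py 475 325.5 58 -17.3
python3 -m creep '{"translation":[[0,0,2],[0,0,0]],"rotation":[[0,0,0],[0,0,0]],"claw":[0,0]}'
python3 -m creep '{"translation":[[0,0,2],[0,0,0]],"rotation":[[0,0,0],[0,0,0]],"claw":[0,0]}'
python3 go.py 475 325.5 58 -17.3
```

```text
time: 9.3
tool_pos: [474.3, 325.6, 60.9]
tcp_rot: [180.0, 0.0, -17.4]
ft_force: [-0.8, 0.3, 2.2]
finger_gap: 0.1
t 9.3 pos [474.3 325.6  60.9] rot [ 1.7999e+02  2.0000e-02 -1.7360e+01] F [-0.8  0.3  2.2] gap 0.1
delta tool [ 0.7 -0.1  2.9] rot [ 0.0002  0.0003 -0.0011]
time: 9.5
tool_pos: [474.5, 325.6, 59.2]
tcp_rot: [-180.0, 0.0, -17.4]
ft_force: [-0.6, 0.8, 2.6]
finger_gap: -0.6
time: 9.7
tool_pos: [474.6, 325.7, 57.3]
tcp_rot: [-180.0, -0.0, -17.4]
ft_force: [-0.3, 0.9, 3.8]
finger_gap: -0.0
t 9.7 pos [474.6 325.7  57.3] rot [-1.7998e+02 -1.0000e-02 -1.7380e+01] F [-0.3  0.9  3.8] gap -0.0
delta tool [ 0.4  0.  -0.7] rot [-0.0003 -0.0001 -0.0013]
```

```bash
python3 -m creep '{"translation":[[0,0,1],[0,0,0]],"rotation":[[0,0,0],[0,0,0]],"claw":[0,0]}'
python3 -m creep '{"translation":[[0,0,1],[0,0,0]],"rotation":[[0,0,0],[0,0,0]],"claw":[0,0]}'
python3 go.py 475 325.5 58 -17.3
```

```text
time: 9.9
tool_pos: [474.6, 325.7, 56.4]
tcp_rot: [-180.0, -0.0, -17.4]
ft_force: [-2.6, 0.5, 3.3]
finger_gap: -0.0
time: 10.1
tool_pos: [474.7, 325.7, 56.0]
tcp_rot: [-180.0, -0.0, -17.4]
ft_force: [-3.6, -0.8, 7.2]
finger_gap: 0.2
t 10.1 pos [474.7 325.7  56. ] rot [-1.7998e+02 -1.0000e-02 -1.7370e+01] F [-3.6 -0.8  7.2] gap 0.2
delta tool [ 0.4  0.1 -2. ] rot [-0.0003 -0.0002 -0.0012]
```

```bash
python3 -m creep '{"translation":[[0,0,1],[0,0,0],[0,0,0]],"rotation":[[0,0,0],[0,0,0],[0,0,0]],"claw":[0,0,0]}'
python3 -m creep '{"translation":[[0,0,0.5],[0,0,0],[0,0,0]],"rotation":[[0,0,0],[0,0,0],[0,0,0]],"claw":[0,0,0]}'
python3 - <<'E'
from h import *
s=snapshot("side");crop(s,170,90,290,180,6.5,"s6.png")
E
```

```text
time: 10.4
tool_pos: [474.7, 325.8, 55.8]
tcp_rot: [-180.0, -0.0, -17.4]
ft_force: [-6.2, -2.0, 15.5]
finger_gap: -0.2
time: 10.7
tool_pos: [474.8, 325.8, 55.8]
tcp_rot: [-180.0, -0.0, -17.4]
ft_force: [-7.1, -3.3, 18.8]
finger_gap: -0.1
```

View pics/s6.png

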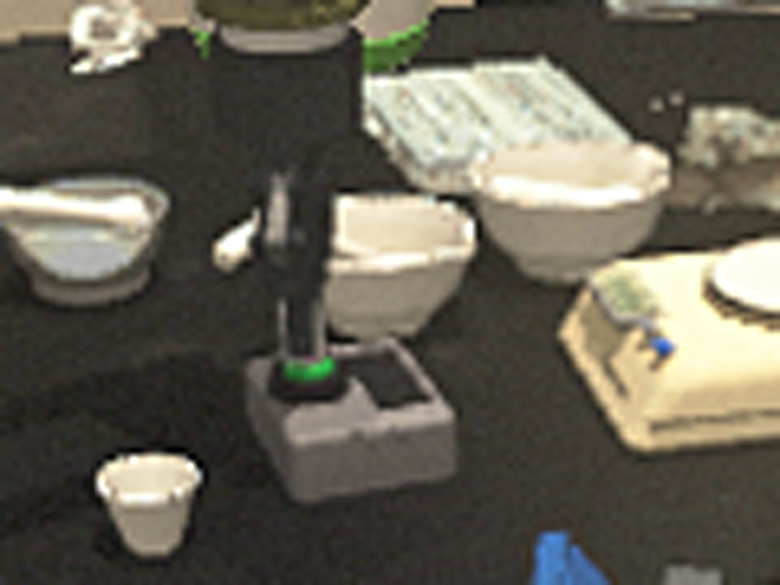

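There is a hard stop at z = 55.8: the force rose to 19 N with no more travel, about 6 mm below first contact. The picture shows the tip on the green cap at (308,368), clear of the collar. I lift off and move clear.

```bash
python3 -m creep '{"translation":[[0,0,-3],[0,0,-10],[0,0,-25],[0,0,-40],[0,0,-40],[-20,0,-40],[-20,0,-10],[0,0,0],[0,0,0]],"rotation":[[0,0,0],[0,0,0],[0,0,0],[0,0,0],[0,0,0],[0,0,0],[0,0,0],[0,0,0],[0,0,0]],"claw":[0,0,0,0,0,0,0,0,0]}'
python3 - <<'E'
from h import *
s=snapshot("side");crop(s,160,110,350,250,4.2,"s7.png")
t=snapshot("top");crop(t,90,110,380,280,2.7,"t7.png")
E
```

```text
time: 11.65
tool_pos: [436.3, 337.3, 221.6]
tcp_rot: [180.0, -0.0, -17.3]
ft_force: [-0.2, -0.2, -1.0]
finger_gap: -0.1
```

View pics/s7.png

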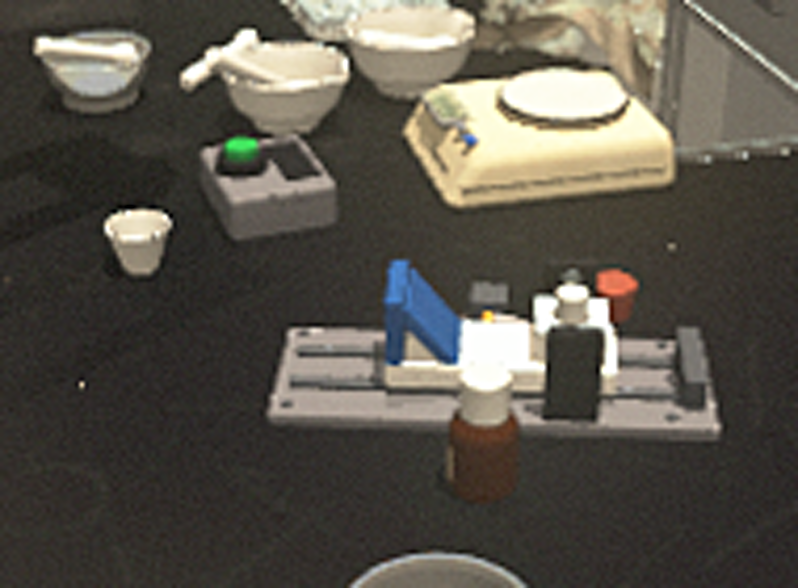

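View pics/t7.png

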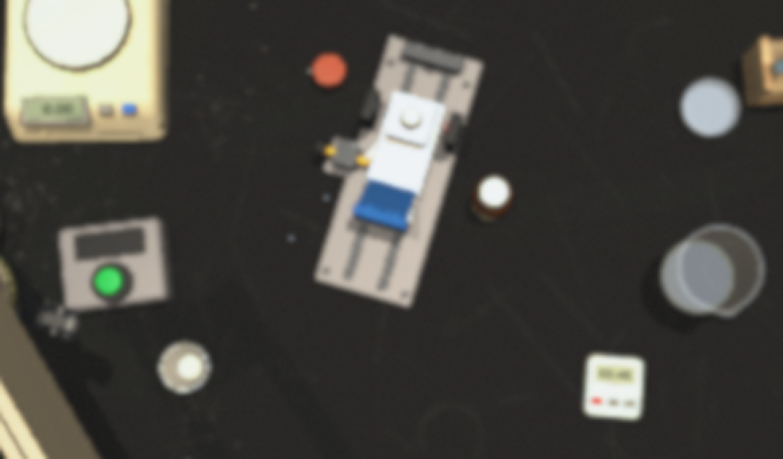

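The slide is still latched, with the vial between the posts at (410,118) in the top view. The button is back up, the bystanders are in place and the arm is clear.

```bash
python3 - <<'E'
from bench import *
s=sense();print(s["time"],s["ft_force"].round(1));print(hand_in())
E
```

```text
11.75 [ 0.3  0.1 -0.6]
the job is handed in; nothing more can be done
None
```

The job is done and handed in at 11.75 s; no verdict was reported.

- **Slide:** With the fingers shut, I pushed the blue pad to about 79 mm, estimated from the TCP travel after contact. The push force stayed around 7 N at every reading, and the slide stopped short of the end stop. I backed off, and it sprang back and stayed against the pin. The last side and top pictures show the vial upright between the two posts.
- **Button:** I pressed it straight down to a hard stop, about 6 mm below first contact. The force reached about 19 N vertical, above the roughly 4 N needed, to make sure it was fully down. It is back up.
- **Last checks:** The arm is clear at about 220 mm height, with near-zero force at the wrist. In the last pictures the bystanders look to be where they were; I judged this by eye, not by measuring. No check failed. The two cameras differed by 2–3 mm on positions, which I settled by sensing contact.

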